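# Uncover the projector lens and set the zoom ring to its mark

## Task

Get the projector ready for the seminar: first slide the lens shutter fully open to its stop by its orange tab, then roll the rear of the two lens rings, the zoom ring in the top window, with a light fingertip until its white tick lines up with the orange mark on the case. Press the rings only lightly, leave the front (focus) ring as it is, and do not shift the projector, which is already aimed, or disturb the remote lying on it, the cups, bottle, phone and tissue box around it. Take the hand off at the end.

Things in the scene. Friction and masses are not known exactly. Their poses are not given: they have to be found in the camera images.
- projector: Loose white portable projector, 230 deep (x) x 300 wide (y) mm, flat case top 95 mm above the table, about 3 kg on four rubber feet: a level push above about 15 N can slide it. Origin: table level, under the case's centre. Lens looks along its +x (away from the robot, turned up to 0.4 rad), lens axis at y = +70 mm. Window in the top x -4..78, y 28..112 mm, floor 15 mm below the case top.
- lens: Black lens barrel in the window, fixed in the projector, with both rings on it. Axes as the projector's, origin on the lens axis, 64 mm above the table, at projector x = 36, y = 70 mm. Its mount takes at most 18 N from the fingers (on barrel and rings together); 5 to 10 N is a light touch. The rubber gives less than 1 mm, so come down slowly.
- zoom_crown (a point): Top of the zoom ring, the REAR ring of the two (nearer the robot, next to the orange mark): black ribbed rubber, radius 36 mm, 18 mm wide along projector x, middle at projector x = 16, y = 70 mm. This fixed point is 100 mm above the table, 5 mm proud of the case. Its axis is level, along projector x, so a fingertip laid on the top and stroked along projector y rolls it.
- zoom_ring (a joint): Angle of the zoom ring, rad, 0 to 2.2 between its stops. It grows as its top is rolled towards projector -y (36 mm of stroke per rad). At 1.5 its white tick is on top, level with the orange mark. As found it reads 0.35 to 0.9, so the tick is down on the projector +y side. Stays where left. Stiff: about 3 N along the rim, so a finger needs some 4 to 6 N of press or it slips. One stroke is too short; lift and repeat.
- index_mark (a point): Inner end of the orange mark, a 20 x 4 mm bar on the case top directly behind the zoom ring, at projector x = -4, y = 70 mm, 96 mm above the table. Fixed on the projector.
- focus_ring (a joint): Angle of the focus ring, rad, at 0 and to stay there: the same black ring without a tick, in FRONT of the zoom ring (middle at projector x = 56, y = 70 mm; 22 mm of free gap between the two rings), top at the same height.
- shutter_tab (a point): Middle of the top of the shutter's orange tab: 14 (x) x 12 (y) mm, standing 18 mm up from just above the case top at its front edge, its top 114 mm above the table. At projector x = 109 mm; y = 70 mm shut, y = 8 mm open. Moves with the shutter.
- shutter (a joint): Travel of the lens shutter, m: 0 shut (covers the lens), 0.062 fully open at its stop. Grows as the tab is slid towards projector -y. Drags with about 2 N and stays where left.
- remote: White remote control, 145 x 44 x 18 mm, lying loose on the case top right of the window (projector x about -40, y about -90 mm). Leave it. Origin: centre of its underside.
- cup_a: Light-brown paper cup, 92 mm tall, 76 mm across, standing on the table with its centre some 90 mm off the projector's +y side. Leave it. Origin: centre of its foot.
- cup_b: Another such paper cup, right of the projector. Leave it. Origin: centre of its foot.
- water_bottle: Clear water bottle, 210 mm tall, 62 mm across, right of the projector. Leave it. Origin: centre of its foot.
- tissue_box: Blue and green tissue box, 110 x 235 x 80 mm, on the far right side of the table. Leave it. Origin: centre of its underside.
- phone: Phone with a red cover, 152 x 73 x 9 mm, on the far side of the table. Leave it. Origin: centre of its underside.

How it is judged:
On the way, in this order (a step that is already met when the one before it is completed fails the run):
1. the shutter is slid fully open, to within 5 mm of its stop (value of joint shutter above 0.057 m), for 0.2 s.
2. then the zoom ring is rolled until its white tick is level with the orange mark (within 0.085 rad, 3 mm at the rim) (value of joint zoom_ring between 1.415 and 1.585 rad), for 0.2 s.
At the end, for the whole second after the job is handed in: the shutter is open to within 5 mm of its stop, the zoom ring is at rest with its tick within 0.085 rad (3 mm) of the mark, the focus ring has turned less than 0.1 rad, and the projector stands within 8 mm of where it was (all of step 2 and value of joint shutter above 0.057 m and velocity of joint zoom_ring between -0.05 and 0.05 rad/s and value of joint focus_ring below 0.1 rad and distance of each of projector, lens from where it was at the start of the episode below 0.008 m); the robot touches nothing.
It fails at once if the fingers press the lens rings or barrel too hard (contact force between the fingers and lens above 18 N).
It fails at once if the projector is shoved out of its aim (distance of any of projector, lens from where it was at the start of the episode above 0.008 m).
It fails at once if the focus ring is turned (value of joint focus_ring above 0.1 rad).
It fails at once if the remote on the projector is shifted (distance of remote from where it was at the start of the episode above 0.02 m).
It fails at once if the tissue box, the phone, the bottle or a cup is disturbed (distance of any of cup_a, cup_b, water_bottle, tissue_box, phone from where it was at the start of the episode above 0.03 m or angle between any of cup_a, cup_b, water_bottle's own z axis and vertical above 0.4 rad).
It also fails if it takes over 72 s, if anything falls off the work surface, if the arm or the gripper's body presses on something with over 40 N, if the wrist force passes 120 N, or if a joint passes its speed limit or range.

## Robot

A 7-joint arm with a two-finger parallel gripper is mounted at the origin on the work surface. World frame = base frame: x ahead of the robot, y to its left, z up, the work surface at z = 0. Lengths are in m, angles in rad, forces in N, time in s.
With the tool pointing down it reaches from about 0.4 to 0.85 m from the base axis. Payload 4.5 kg.
Tool frame: the origin (TCP) lies on the centre line of the jaws, within the pads' length; the fingertips stand 11 mm ahead of it and the grasp point (between the pads) lies 8 mm behind it; z points along the fingers, y is the line along which they close (so a half turn about z gives the same grasp; the last joint's range is limited). The gripper opens to 88 mm and grips with 3 to 60 N. Pads are 18 mm wide; open, the fingers measure 123 mm over their backs; the gripper's body (75 mm by 187 mm) begins 45 mm behind the grasp point.
Start: joints at [-1.077, 0.689, -0.195, 1.565, 0.157, 0.902, -0.215], TCP at [0.277, 0.56, 0.22] pointing down, gripper open.
Joint ranges: [-3.01, 3.01], [-0.46, 2.08], [-1.47, 1.51], [0.13, 2.56], [-1, 4.14], [0.04, 2.09], [-2.66, 2.66]. Speed limits (rad/s): [2.57, 2.57, 3.14, 3.14, 3.14, 3.14, 3.14].

## Interface

Orientations are given as a unit quaternion [x, y, z, w].
In Python, from plant import * gives the robot as it stands. The module is installed in compiled form; this text tells all that it offers.
- The arm moves only by the tool send_rows, never from a script. Its argument "motion" is a list of rows, each an object of numbers: "x", "y", "z": the shift along the tool's x, y, z in cm; "rx", "ry", "rz": the turn, a rotation vector about the tool's x, y, z in rad; "jaw": the finger opening in cm, from 0 to 8.81. In form: [{"x": .., "y": .., "z": .., "rx": .., "ry": .., "rz": .., "jaw": ..}, ...]. A call has exactly 5 rows; each row shifts and turns the commanded pose from where the row before left it, along the tool's axes as they then stand; what a row does not reach is not made up. A row lasts 1/10 s, in which the tool goes at most 50 mm and 8.59 degrees, less where a joint would pass 70% of its speed; a pose out of reach is approached as far as the arm can. A call is refused whole if a number of a shift passes 5 or a number of a turn 0.15, either way. A call with a gripper value outside its range is refused whole. The fingers move at their own pace and stop on an object; "grip_force" is the grip in N (left out, the last holds). Time passes only in rows, so rows that do not move let the fingers close, or fill a call up. It gives the time, the measured TCP pose, the force, the opening and the grip force at its end, in the units of the state.
- get_state(): the state, without advancing time (a new reading comes with each control period).
- snapshot(name): name is "scene" or "top" or "wrist"; returns a dict with "img" (384x512x3 uint8, red, green, blue), "vertical_fov" (degrees; the focal length in pixels is half the picture's height over the tangent of half this angle, whatever the lens; pixels are square), "cx", "cy" (the principal point, pixels), "extrinsics" (4x4, takes a point from camera to world coordinates). Camera axes: x right, y up, looking along -z (the intrinsics and any distortion apply to the point x, -y, -z); pixel columns grow to the right and rows downward; lengths in m; the calibration is good to about 2 mm. A picture is of the moment at which its call begins. There is no depth.
- finish_job(): hands the job in; it is judged then, once.
The state is a dict: "clock": time; "q": joint angles; "qd": joint speeds; "joint_torque": joint torques, N m; "tool_pos": TCP position; "eef_rot": TCP orientation; "contact_force": force on the tool from outside, world axes, zero at the start; "moment": the same for the moment, N m; "opening": opening from 0.0 (shut) to 1.0 (fully open); "finger_force": force on a finger pad.
Only numpy, scipy, OpenCV 4.12 (cv2) and the standard library are available. Lean on these libraries where they do the work, as an engineer would, in place of code of your own. Each camera call takes 0.05 s, during which the arm holds its last target. There are 200 camera calls.

## Working session

There is one attempt and no reset: what is moved stays moved. The work goes in short steps, Python scripts to look and compute and a tool call to move; the robot and the scene stay as the last step left them, time stands still between calls to the robot, and variables do not carry over. Pictures are saved under pics/ and viewed, at most 10 in all, crops included, and the job is handed in when it is done.

Besides the shell and the picture viewer there is one more tool, called after "Call:" by a JSON object that holds its "api" and its "payload", one argument or row to a line. send_rows: Moves the arm, as the interface text tells. Its arguments: {"type":"object","properties":{"motion":{"type":"array"},"grip_force":{"type":"number"}},"required":["motion"]}

```bash
mkdir -p pics; cat > h.py <<'E'
from plant import *
import numpy as np, cv2
from scipy.spatial.transform import Rotation as R
def cam(s):
    H,W=s["img"].shape[:2]; f=H/2/np.tan(np.radians(s["vertical_fov"])/2); return f,s["cx"],s["cy"],np.array(s["extrinsics"])
def ray(s,u,v):
    f,cx,cy,E=cam(s); d=E[:3,:3]@np.array([(u-cx)/f,-(v-cy)/f,-1]); return E[:3,3],d
def onz(s,u,v,z):
    o,d=ray(s,u,v); return o+d*(z-o[2])/d[2]
def tri(a,b):
    A=np.zeros((3,3));B=np.zeros(3)
    for o,d in (a,b):
        d=d/np.linalg.norm(d);P=np.eye(3)-np.outer(d,d);A+=P;B+=P@o
    return np.linalg.solve(A,B)
def proj(s,p):
    f,cx,cy,E=cam(s); q=E[:3,:3].T@(np.array(p)-E[:3,3]); return cx+f*q[0]/-q[2], cy-f*q[1]/-q[2]
def save(s,n): cv2.imwrite("pics/"+n+".png",s["img"][:,:,::-1])
def orange(s):
    h=cv2.cvtColor(s["img"],cv2.COLOR_RGB2HSV); m=cv2.inRange(h,(5,150,120),(22,255,255))
    n,l,st,c=cv2.connectedComponentsWithStats(m); return [(st[i].tolist(),c[i].round(1).tolist()) for i in range(1,n) if st[i][4]>8]
E
python3 - <<'E'
from h import *
st=get_state(); print({k:np.round(v,3).tolist() for k,v in st.items()})
S={}
for n in ("scene","top","wrist"):
    s=snapshot(n); save(s,n+"0"); print(n,[k for k in s],s["vertical_fov"],s["cx"],s["cy"],np.round(s["extrinsics"],3).tolist()); print(orange(s))
a=[cv2.imread(f"pics/{n}0.png") for n in ("scene","top","wrist")]
cv2.imwrite("pics/all.png",cv2.resize(np.vstack([np.hstack(a[:2]),np.hstack([a[2],a[2]*0])]),(800,600)))
E
```

```text
{'clock': 0.0, 'q': [-1.077, 0.69, -0.195, 1.566, 0.157, 0.902, -0.215], 'qd': [0.001, 0.001, -0.001, -0.001, -0.001, -0.0, 0.001], 'joint_torque': [-0.0, -52.756, -1.267, -15.343, -0.053, 0.007, 0.0], 'tool_pos': [0.277, 0.559, 0.22], 'eef_rot': [0.228, 0.974, -0.001, -0.0], 'contact_force': [0.132, 0.058, -0.501], 'moment': [-0.057, -0.01, -0.049], 'finger_force': 0.0, 'opening': 0.998}
scene ['img', 'vertical_fov', 'cx', 'cy', 'extrinsics'] 45.003809721989576 250.90604866152506 190.34551623496247 [[0.455, -0.671, 0.586, 1.437], [0.891, 0.348, -0.293, -0.47], [-0.008, 0.655, 0.755, 1.186], [0.0, 0.0, 0.0, 1.0]]
[([335, 0, 19, 13, 127], [346.1, 4.8]), ([355, 0, 3, 5, 10], [355.7, 1.9]), ([375, 14, 5, 3, 12], [376.8, 15.1]), ([308, 54, 7, 3, 15], [311.2, 55.1]), ([287, 167, 3, 4, 9], [288.0, 168.3])]
top ['img', 'vertical_fov', 'cx', 'cy', 'extrinsics'] 57.67263751753152 257.46765911024085 193.06423637110754 [[-0.006, 0.994, -0.11, 0.469], [-1.0, -0.007, -0.004, -0.043], [-0.005, 0.11, 0.994, 0.959], [0.0, 0.0, 0.0, 1.0]]
[([202, 187, 5, 6, 23], [203.7, 189.8]), ([214, 236, 3, 7, 11], [214.9, 239.2])]
wrist ['img', 'vertical_fov', 'cx', 'cy', 'extrinsics'] 63.37875539883555 256.65992964036224 189.93487882665275 [[0.443, -0.856, -0.267, 0.209], [0.897, 0.423, 0.132, 0.595], [-0.0, -0.297, 0.955, 0.384], [0.0, 0.0, 0.0, 1.0]]
[([461, 288, 14, 53, 227], [469.4, 312.7]), ([39, 296, 9, 46, 204], [42.4, 319.9])]
```

View pics/all.png

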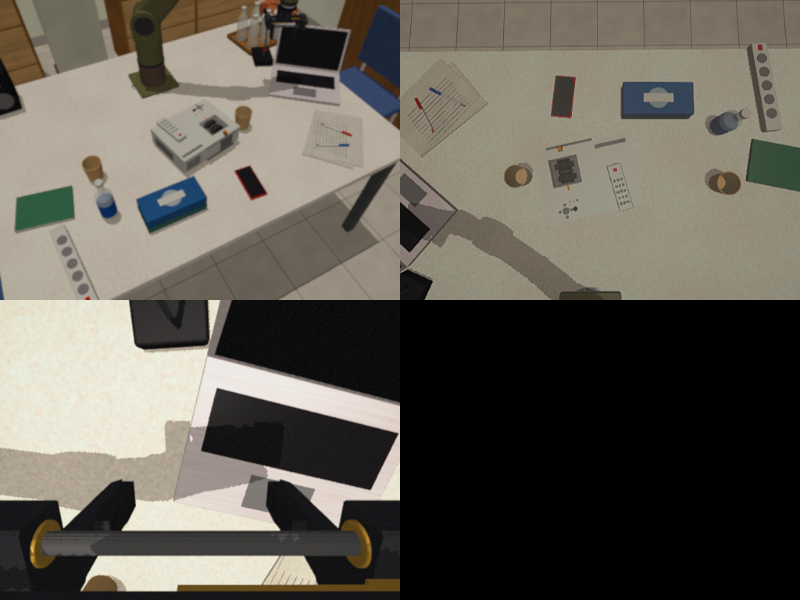

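The montage shows the projector near the centre. In the full-size top view the orange tab is at about (204,190) and the mark at about (215,239). In the scene view the tab is at about (288,168).

```bash
python3 - <<'E'
from h import *
s=snapshot("scene");t=snapshot("top")
T=onz(t,203.7,189.8,.112);M=onz(t,214.9,239.2,.096); print(T,M)
print("tab tri",tri(ray(s,288,168.3),ray(t,203.7,189.8)))
print("mark in scene",proj(s,M),"tab in scene",proj(s,T))
a=np.array(T-M)[:2]; print(np.linalg.norm(a),np.arctan2(a[1],a[0]))
c1=cv2.resize(t["img"][165:275,180:330],None,fx=5.3,fy=5.3,interpolation=2)[:,:,::-1]
c2=cv2.resize(s["img"][110:235,180:350],None,fx=4.7,fy=4.7,interpolation=2)[:,:,::-1]
cv2.imwrite("pics/c1.png",c1);cv2.imwrite("pics/c2.png",c2)
E
```

```text
[0.57126401 0.09148922 0.112     ] [0.45083124 0.06519821 0.096     ]
tab tri [0.57241317 0.09387343 0.10883504]
mark in scene (np.float64(261.6646095096093), np.float64(150.66261921335962)) tab in scene (np.float64(286.6130649200585), np.float64(167.76104376764738))
0.1232690902735441 0.2149323914023873
```

View pics/c1.png

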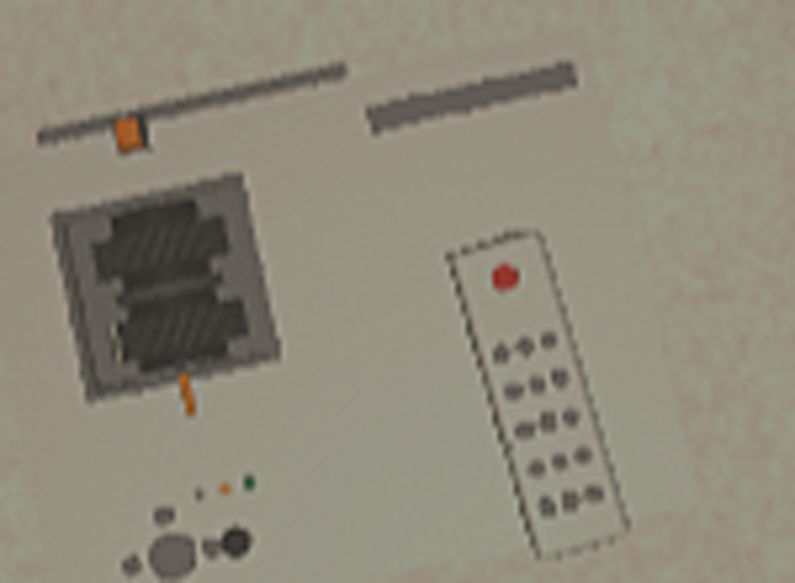

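View pics/c2.png

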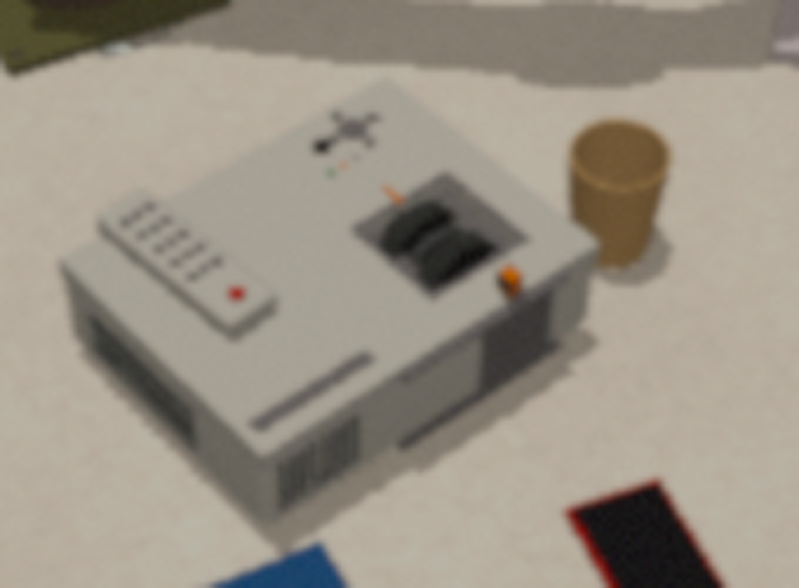

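Both crops agree with the geometry. The tab-to-mark distance is 123 mm as expected, yaw is about 0.215 rad, and the cup stands off the +y side. Next I move above the tab's +y side with the jaws closed.

Call:
{"api": "send_rows", "payload": {
  "motion": [
    {"x": -3, "y": -1.73, "jaw": 0},
    {"x": -3, "y": -1.73, "jaw": 0},
    {"x": -3, "y": -1.73, "jaw": 0},
    {"x": -3, "y": -1.73, "jaw": 0},
    {"x": -3, "y": -1.73, "jaw": 0}
  ],
  "grip_force": 10
}}

```text
schema error: expected keys x, y, z, rx, ry, rz, jaw
```

Call:
{"api": "send_rows", "payload": {
  "motion": [
    {"x": -3, "y": -1.73, "jaw": 0},
    {"x": -3, "y": -1.73, "jaw": 0},
    {"x": -3, "y": -1.73, "jaw": 0},
    {"x": -3, "y": -1.73, "jaw": 0},
    {"x": -3, "y": -1.73, "jaw": 0}
  ]
}}

```text
schema error: expected keys x, y, z, rx, ry, rz, jaw
```

Call:
{"api": "send_rows", "payload": {
  "motion": [
    {"x": -3, "y": -1.73, "jaw": 0},
    {"x": -3, "y": -1.73, "jaw": 0},
    {"x": -3, "y": -1.73, "jaw": 0},
    {"x": -3, "y": -1.73, "jaw": 0},
    {"x": -3, "y": -1.73, "jaw": 0}
  ]
}}

```text
schema error: expected keys x, y, z, rx, ry, rz, jaw
```

Call:
{"api": "send_rows", "payload": {
  "motion": [
    {"rz": -0.135, "jaw": 0},
    {"rz": -0.135, "jaw": 0},
    {"rz": -0.135, "jaw": 0},
    {"rz": -0.135, "jaw": 0},
    {"rz": -0.135, "jaw": 0}
  ]
}}

```text
schema error: expected keys x, y, z, rx, ry, rz, jaw
```

```bash
cat >> h.py <<'E'
def look(u):  # report pose relative to projector frame (mm)
    st=get_state(); p=np.array(st["tool_pos"]); r=R.from_quat(st["eef_rot"]).as_matrix()
    yaw,o=u; c,s=np.cos(yaw),np.sin(yaw); d=p[:2]-o
    f=np.array(st["contact_force"])
    print("t",round(st["clock"],2),"proj mm",(np.array([c*d[0]+s*d[1],-s*d[0]+c*d[1],p[2]])*1e3).round(1),"F proj",np.round([c*f[0]+s*f[1],-s*f[0]+c*f[1],f[2]],2),"tool y ang",round(np.arctan2(r[1,1],r[0,1])-np.pi/2-yaw,3),"tilt",r[:,2].round(3),"open",round(st["opening"],3))
E
python3 - <<'E'
from h import *
s=snapshot("wrist");save(s,"w1");t=snapshot("top");print(orange(s),orange(t))
for st,c in orange(s): print(c,onz(s,*c,.105).round(4),onz(s,*c,.096).round(4))
yaw=.215;R2=np.array([[np.cos(yaw),-np.sin(yaw)],[np.sin(yaw),np.cos(yaw)]])
T=np.array([.5715,.092]);M=np.array([.4508,.0652])
print(T-R2@[.109,.07],M-R2@[-.014,.07])
look((yaw,((T-R2@[.109,.07])+(M-R2@[-.014,.07]))/2))
print(get_state()["q"])
E
```

```text
[([39, 289, 14, 52, 231], [43.3, 316.5]), ([460, 289, 15, 52, 226], [469.4, 313.1])] [([202, 187, 5, 6, 23], [203.7, 189.8]), ([214, 236, 3, 7, 11], [214.8, 238.7])]
[43.3, 316.5] [0.3137 0.2876 0.105 ] [0.317  0.2777 0.096 ]
[469.4, 313.1] [0.5126 0.6997 0.105 ] [0.5224 0.703  0.096 ]
[4.79943893e-01 3.56782721e-04] [ 4.79411989e-01 -2.01483598e-04]
t 0.35 proj mm [-78.3 590.2 220.1] F proj [-0.89 -0.32 -0.27] tool y ang -0.675 tilt [-0. -0. -1.] open 1.001
[-1.07721673  0.68931487 -0.1945551   1.5655162   0.15727939  0.90251481
 -0.2150937 ]
```

View pics/w1.png

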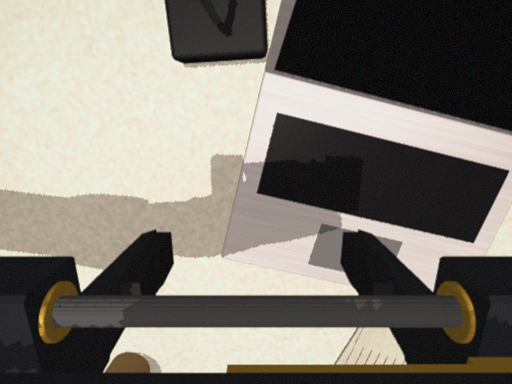

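The call was refused because every row needs all its keys, so the arm hasn't moved and the picture is still the start view. I'll resend with full rows.

Call:
{"api": "send_rows", "payload": {
  "motion": [
    {"x": -3, "y": -1.73, "z": 0, "rx": 0, "ry": 0, "rz": 0, "jaw": 0},
    {"x": -3, "y": -1.73, "z": 0, "rx": 0, "ry": 0, "rz": 0, "jaw": 0},
    {"x": -3, "y": -1.73, "z": 0, "rx": 0, "ry": 0, "rz": 0, "jaw": 0},
    {"x": -3, "y": -1.73, "z": 0, "rx": 0, "ry": 0, "rz": 0, "jaw": 0},
    {"x": -3, "y": -1.73, "z": 0, "rx": 0, "ry": 0, "rz": 0, "jaw": 0}
  ],
  "grip_force": 10
}}

```text
clock: 0.85
tool_pos: [0.3741, 0.4149, 0.2204]
eef_rot: [0.228, 0.974, 0.0, 0.0]
contact_force: [0.2, 0.3, -0.2]
opening: 0.571
finger_force: 0.0
```

Call:
{"api": "send_rows", "payload": {
  "motion": [
    {"x": -3, "y": -1.73, "z": 0, "rx": 0, "ry": 0, "rz": 0, "jaw": 0},
    {"x": -3, "y": -1.73, "z": 0, "rx": 0, "ry": 0, "rz": 0, "jaw": 0},
    {"x": -3, "y": -1.73, "z": 0, "rx": 0, "ry": 0, "rz": 0, "jaw": 0},
    {"x": -3, "y": -1.73, "z": 0, "rx": 0, "ry": 0, "rz": 0, "jaw": 0},
    {"x": -3, "y": -1.73, "z": 0, "rx": 0, "ry": 0, "rz": 0, "jaw": 0}
  ]
}}

```text
clock: 1.35
tool_pos: [0.4702, 0.2708, 0.2204]
eef_rot: [0.228, 0.974, 0.0, 0.0]
contact_force: [0.1, -0.3, 0.1]
opening: 0.116
finger_force: 0.0
```

Call:
{"api": "send_rows", "payload": {
  "motion": [
    {"x": -3, "y": -1.73, "z": 0, "rx": 0, "ry": 0, "rz": 0, "jaw": 0},
    {"x": -3, "y": -1.73, "z": 0, "rx": 0, "ry": 0, "rz": 0, "jaw": 0},
    {"x": -3, "y": -1.73, "z": 0, "rx": 0, "ry": 0, "rz": 0, "jaw": 0},
    {"x": -3, "y": -1.73, "z": 0, "rx": 0, "ry": 0, "rz": 0, "jaw": 0},
    {"x": -3, "y": -1.73, "z": 0, "rx": 0, "ry": 0, "rz": 0, "jaw": 0}
  ]
}}

```text
clock: 1.85
tool_pos: [0.5662, 0.1266, 0.2204]
eef_rot: [0.228, 0.974, 0.0, 0.0]
contact_force: [1.3, 0.3, -0.5]
opening: 0.007
finger_force: 0.0
```

Call:
{"api": "send_rows", "payload": {
  "motion": [
    {"x": 0, "y": 0, "z": 0, "rx": 0, "ry": 0, "rz": -0.135, "jaw": 0},
    {"x": 0, "y": 0, "z": 0, "rx": 0, "ry": 0, "rz": -0.135, "jaw": 0},
    {"x": 0, "y": 0, "z": 0, "rx": 0, "ry": 0, "rz": -0.135, "jaw": 0},
    {"x": 0, "y": 0, "z": 0, "rx": 0, "ry": 0, "rz": -0.135, "jaw": 0},
    {"x": 0, "y": 0, "z": 0, "rx": 0, "ry": 0, "rz": -0.135, "jaw": 0}
  ]
}}

```text
clock: 2.35
tool_pos: [0.5655, 0.1277, 0.2203]
eef_rot: [-0.11, 0.994, -0.0, 0.0]
contact_force: [-0.3, 0.6, 0.3]
opening: 0.005
finger_force: 0.0
```

```bash
python3 - <<'E'
from h import *
s=snapshot("wrist");save(s,"w2")
for st,c in orange(s): print(st[4],c,onz(s,*c,.105).round(4),onz(s,*c,.096).round(4))
look((.215,np.array([.4797,0])))
E
```

```text
116 [213.5, 35.3] [0.4557 0.0677 0.105 ] [0.4545 0.0662 0.096 ]
204 [215.6, 179.8] [0.5754 0.0915 0.105 ] [0.5781 0.0908 0.096 ]
58 [226.1, 318.4] [0.7258 0.1307 0.105 ] [0.7333 0.1313 0.096 ]
70 [287.3, 320.8] [0.7143 0.196  0.105 ] [0.7215 0.1987 0.096 ]
t 2.4 proj mm [111.1 106.3 220.3] F proj [ 0.03 -0.57  0.07] tool y ang 0.01 tilt [ 0.  0. -1.] open 0.006
```

View pics/w2.png

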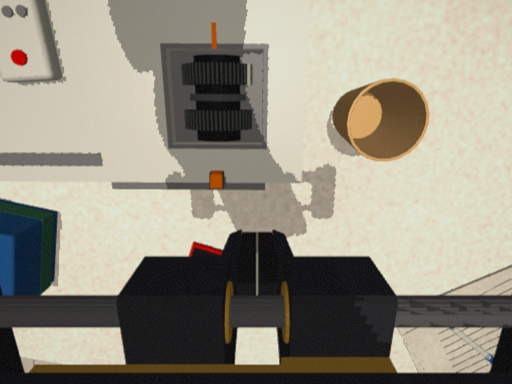

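The wrist view shows the tab at (216,180), the mark at (213,35) and the white tick on the +y side of the rear ring at about (249,75). The TCP is at projector (109,107) mm, so I descend there and push the tab.

Call:
{"api": "send_rows", "payload": {
  "motion": [
    {"x": 0, "y": 0, "z": 3, "rx": 0, "ry": 0, "rz": 0, "jaw": 0},
    {"x": 0, "y": 0, "z": 3, "rx": 0, "ry": 0, "rz": 0, "jaw": 0},
    {"x": 0, "y": 0, "z": 2.5, "rx": 0, "ry": 0, "rz": 0, "jaw": 0},
    {"x": 0, "y": 0, "z": 1.5, "rx": 0, "ry": 0, "rz": 0, "jaw": 0},
    {"x": 0, "y": 0, "z": 0.5, "rx": 0, "ry": 0, "rz": 0, "jaw": 0}
  ]
}}

```text
clock: 2.9
tool_pos: [0.5644, 0.1274, 0.1137]
eef_rot: [-0.106, 0.994, -0.0, -0.001]
contact_force: [-0.5, 0.5, 1.0]
opening: 0.002
finger_force: 0.0
```

Call:
{"api": "send_rows", "payload": {
  "motion": [
    {"x": 0, "y": -0.5, "z": 0, "rx": 0, "ry": 0, "rz": 0, "jaw": 0},
    {"x": 0, "y": -0.5, "z": 0, "rx": 0, "ry": 0, "rz": 0, "jaw": 0},
    {"x": 0, "y": -0.4, "z": 0, "rx": 0, "ry": 0, "rz": 0, "jaw": 0},
    {"x": 0, "y": -0.4, "z": 0, "rx": 0, "ry": 0, "rz": 0, "jaw": 0},
    {"x": 0, "y": -0.4, "z": 0, "rx": 0, "ry": 0, "rz": 0, "jaw": 0}
  ]
}}

```text
clock: 3.4
tool_pos: [0.5706, 0.1059, 0.1159]
eef_rot: [-0.107, 0.994, 0.0, 0.001]
contact_force: [0.3, -0.3, -0.2]
opening: 0.003
finger_force: 0.0
```

```bash
python3 - <<'E'
from h import *
s=snapshot("wrist");save(s,"w3")
for st,c in orange(s): print(st[4],c,onz(s,*c,.105).round(4))
print(orange(snapshot("top")))
look((.212,np.array([.4813,0.0004])))
E
```

```text
164 [228.6, 9.9] [0.461  0.0682 0.105 ]
428 [230.7, 222.3] [0.5735 0.091  0.105 ]
156 [226.5, 318.0] [0.6429 0.1015 0.105 ]
140 [286.8, 317.2] [0.6336 0.1412 0.105 ]
[]
t 3.5 proj mm [109.3  83.8 115.6] F proj [-0.02 -0.19 -0.64] tool y ang 0.002 tilt [ 0. -0. -1.] open 0.007
```

Call:
{"api": "send_rows", "payload": {
  "motion": [
    {"x": 0, "y": -0.4, "z": 0, "rx": 0, "ry": 0, "rz": 0, "jaw": 0},
    {"x": 0, "y": -0.4, "z": 0, "rx": 0, "ry": 0, "rz": 0, "jaw": 0},
    {"x": 0, "y": -0.4, "z": 0, "rx": 0, "ry": 0, "rz": 0, "jaw": 0},
    {"x": 0, "y": -0.4, "z": 0, "rx": 0, "ry": 0, "rz": 0, "jaw": 0},
    {"x": 0, "y": -0.4, "z": 0, "rx": 0, "ry": 0, "rz": 0, "jaw": 0}
  ]
}}

```text
clock: 4.0
tool_pos: [0.5745, 0.0865, 0.1153]
eef_rot: [-0.107, 0.994, 0.0, -0.0]
contact_force: [-0.6, 0.3, -0.6]
opening: 0.012
finger_force: 0.0
```

```bash
python3 - <<'E'
from h import *
s=snapshot("wrist");save(s,"w4")
for st,c in orange(s): print(st[4],c,onz(s,*c,.105).round(4))
look((.212,np.array([.4813,0.0004])))
E
```

```text
175 [266.5, 10.4] [0.4612 0.0672 0.105 ]
364 [265.1, 221.3] [0.572  0.0918 0.105 ]
139 [286.8, 317.4] [0.6371 0.1216 0.105 ]
159 [226.5, 318.1] [0.6464 0.0821 0.105 ]
t 4.05 proj mm [109.2  63.5 115.2] F proj [-0.04 -0.63 -0.38] tool y ang 0.002 tilt [ 0.    -0.001 -1.   ] open 0.004
```

View pics/w4.png

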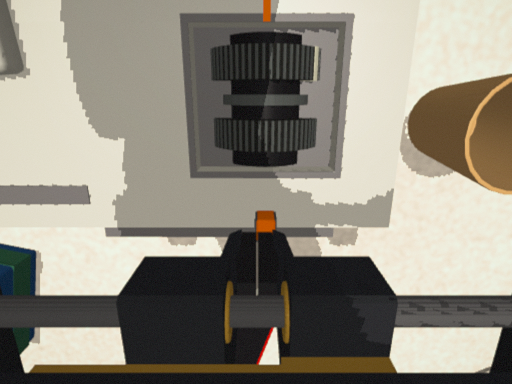

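The picture shows the tab at (265,221) still in place, with the closed fingers at (257,235) beyond it and no contact. I need to compare the tip and tab positions.

```bash
python3 - <<'E'
from h import *
s=snapshot("wrist"); st=get_state(); p=np.array(st["tool_pos"]); r=R.from_quat(st["eef_rot"]).as_matrix()
for dz in (.011,0,-.02,-.04):
  for dx in (-.009,.009): print(dz,dx,np.round(proj(s,p+r@[dx,0,dz]),1))
O=np.array([.4813,.0004]);c,q=np.cos(.212),np.sin(.212)
W=lambda x,y,z:[O[0]+c*x-q*y,O[1]+q*x+c*y,z]
for n,a in dict(tabtoprear=(.102,.07,.114),tabtopfront=(.116,.07,.114),tabbotrear=(.102,.07,.096),winfront=(.078,.07,.095),winback=(-.004,.07,.095),focusrear=(.047,.07,.1),zoomrear=(.007,.07,.1),edge=(.115,.07,.095)).items(): print(n,np.round(proj(s,W(*a)),1))
print(np.round(s["extrinsics"],3)[:3])
cv2.imwrite("pics/c3.png",cv2.resize(s["img"][180:270,200:330],None,fx=6,fy=6,interpolation=0)[:,:,::-1])
E
```

```text
0.011 -0.009 [256.3 236.3]
0.011 0.009 [256.4 209. ]
0 -0.009 [256.3 244.6]
0 0.009 [256.4 215.9]
-0.02 -0.009 [256.3 262.4]
-0.02 0.009 [256.3 230.9]
-0.04 -0.009 [256.3 284.9]
-0.04 0.009 [256.3 249.9]
tabtoprear [267.1 218.1]
tabtopfront [266.8 240.2]
tabbotrear [266.2 207.1]
winfront [266.6 169.5]
winback [268.5  18.6]
focusrear [267.5 117.9]
zoomrear [268.6  39.9]
edge [265.9 225.5]
[[-0.213 -0.933 -0.291  0.501]
 [ 0.977 -0.204 -0.063  0.07 ]
 [-0.    -0.298  0.955  0.279]]
```

View pics/c3.png

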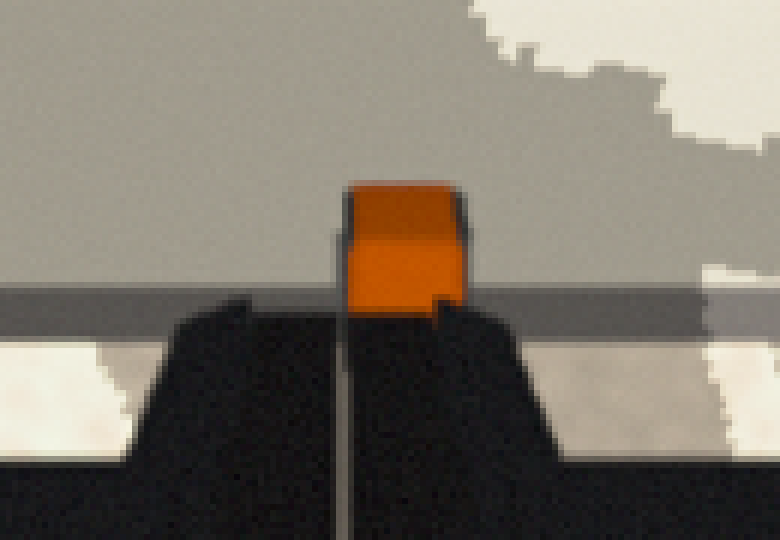

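The finger's outline ends at row 232, while a tip at z=0.104 should reach about row 209. That suggests the tip is either higher or offset. The scene camera looks from the front, so I'll check there.

```bash
python3 - <<'E'
from h import *
s=snapshot("scene"); st=get_state(); p=np.array(st["tool_pos"]); r=R.from_quat(st["eef_rot"]).as_matrix()
u0,v0=230,110
im=cv2.resize(s["img"][110:210,230:350],None,fx=6,fy=6,interpolation=2)[:,:,::-1].copy()
def mk(P,col):
    u,v=proj(s,P); cv2.circle(im,(int((u-u0)*6+3),int((v-v0)*6+3)),4,col,-1)
for dz in (.011,-.017):
  for dx in (-.009,.009):
    for dy in (-.0175,.0175): mk(p+r@[dx,dy,dz],(255,0,0) if dz>0 else (0,200,0))
print(orange(s)); cv2.imwrite("pics/s2.png",im)
E
```

```text
[([335, 0, 45, 22, 357], [359.0, 7.7]), ([346, 48, 6, 7, 19], [347.9, 51.3]), ([308, 54, 8, 8, 37], [312.1, 56.2]), ([330, 55, 7, 4, 17], [332.6, 56.9])]
```

View pics/s2.png

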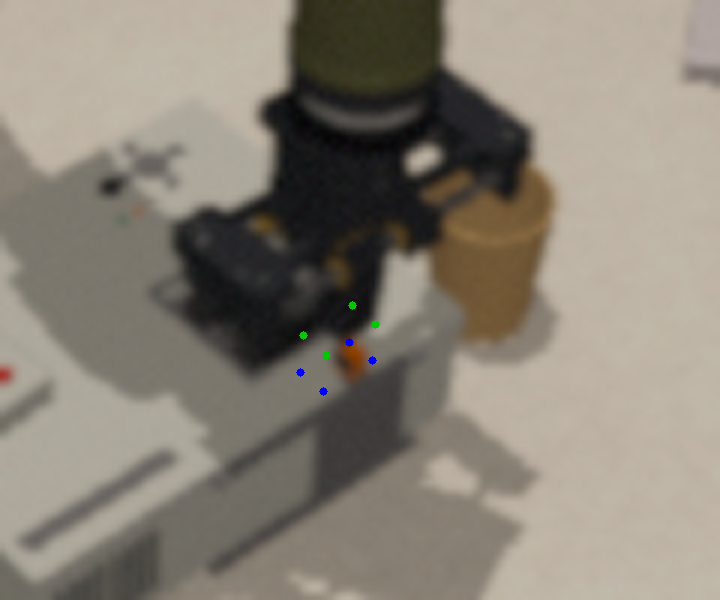

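The scene crop shows the real fingertip ends about 28 mm higher than stated, near the green dots with z≈0.132 and above the orange tab at (350,355). So it passed over the tab without touching. I'll back off in +y, go lower, and feel for the case top.

Call:
{"api": "send_rows", "payload": {
  "motion": [
    {"x": 0, "y": 1, "z": 0, "rx": 0, "ry": 0, "rz": 0, "jaw": 0},
    {"x": 0, "y": 1, "z": 0, "rx": 0, "ry": 0, "rz": 0, "jaw": 0},
    {"x": 0, "y": 1, "z": 0, "rx": 0, "ry": 0, "rz": 0, "jaw": 0},
    {"x": 0, "y": 1, "z": 0, "rx": 0, "ry": 0, "rz": 0, "jaw": 0},
    {"x": 0, "y": 0, "z": 0, "rx": 0, "ry": 0, "rz": 0, "jaw": 0}
  ]
}}

```text
clock: 4.65
tool_pos: [0.5653, 0.1291, 0.1155]
eef_rot: [-0.109, 0.994, 0.001, 0.0]
contact_force: [0.0, 0.5, -0.4]
opening: 0.008
finger_force: 0.0
```

Call:
{"api": "send_rows", "payload": {
  "motion": [
    {"x": 0, "y": 0, "z": 0.5, "rx": 0, "ry": 0, "rz": 0, "jaw": 0},
    {"x": 0, "y": 0, "z": 0.5, "rx": 0, "ry": 0, "rz": 0, "jaw": 0},
    {"x": 0, "y": 0, "z": 0.3, "rx": 0, "ry": 0, "rz": 0, "jaw": 0},
    {"x": 0, "y": 0, "z": 0.2, "rx": 0, "ry": 0, "rz": 0, "jaw": 0},
    {"x": 0, "y": 0, "z": 0, "rx": 0, "ry": 0, "rz": 0, "jaw": 0}
  ]
}}

```text
clock: 5.15
tool_pos: [0.5657, 0.1255, 0.0999]
eef_rot: [-0.107, 0.994, -0.0, -0.0]
contact_force: [0.1, -0.7, -0.6]
opening: 0.006
finger_force: 0.0
```

```bash
python3 - <<'E'
from h import *
look((.212,np.array([.4813,0.0004])))
s=snapshot("wrist"); print(s["img"].mean())
g=cv2.cvtColor(s["img"],cv2.COLOR_RGB2GRAY)
for v in range(215,262,4):
    x=np.where(g[v,215:310]<45)[0]; print(v,(x.min()+215,x.max()+215,len(x)) if len(x) else None)
E
```

```text
t 5.15 proj mm [108.8 104.5  99.9] F proj [-0.01 -0.72 -0.63] tool y ang 0.003 tilt [-0.001 -0.    -1.   ] open 0.006
135.4532470703125
215 None
219 None
223 None
227 None
231 (np.int64(238), np.int64(275), 6)
235 (np.int64(230), np.int64(284), 52)
239 (np.int64(228), np.int64(285), 56)
243 (np.int64(226), np.int64(287), 60)
247 (np.int64(224), np.int64(288), 63)
251 (np.int64(223), np.int64(290), 65)
255 (np.int64(222), np.int64(292), 68)
259 (np.int64(215), np.int64(309), 92)
```

Call:
{"api": "send_rows", "payload": {
  "motion": [
    {"x": 0, "y": 0, "z": 0.2, "rx": 0, "ry": 0, "rz": 0, "jaw": 0},
    {"x": 0, "y": 0, "z": 0.2, "rx": 0, "ry": 0, "rz": 0, "jaw": 0},
    {"x": 0, "y": 0, "z": 0.2, "rx": 0, "ry": 0, "rz": 0, "jaw": 0},
    {"x": 0, "y": 0, "z": 0.2, "rx": 0, "ry": 0, "rz": 0, "jaw": 0},
    {"x": 0, "y": 0, "z": 0.0, "rx": 0, "ry": 0, "rz": 0, "jaw": 0}
  ]
}}

```text
clock: 5.7
tool_pos: [0.5657, 0.1259, 0.092]
eef_rot: [-0.107, 0.994, -0.0, -0.0]
contact_force: [-0.1, 0.4, -1.0]
opening: 0.007
finger_force: 0.0
```

```bash
python3 - <<'E'
from h import *
look((.212,np.array([.4813,0.0004])))
E
```

```text
t 5.7 proj mm [108.9 104.9  92. ] F proj [ 0.02  0.37 -1.01] tool y ang 0.003 tilt [-0. -0. -1.] open 0.007
```

Call:
{"api": "send_rows", "payload": {
  "motion": [
    {"x": 0, "y": 0, "z": 0.2, "rx": 0, "ry": 0, "rz": 0, "jaw": 0},
    {"x": 0, "y": 0, "z": 0.2, "rx": 0, "ry": 0, "rz": 0, "jaw": 0},
    {"x": 0, "y": -0.3, "z": 0, "rx": 0, "ry": 0, "rz": 0, "jaw": 0},
    {"x": 0, "y": -0.3, "z": 0, "rx": 0, "ry": 0, "rz": 0, "jaw": 0},
    {"x": 0, "y": -0.3, "z": 0, "rx": 0, "ry": 0, "rz": 0, "jaw": 0}
  ]
}}

```text
clock: 6.2
tool_pos: [0.568, 0.1167, 0.0884]
eef_rot: [-0.107, 0.994, -0.0, 0.0]
contact_force: [-0.6, 0.1, 0.4]
opening: 0.004
finger_force: 0.0
```

Call:
{"api": "send_rows", "payload": {
  "motion": [
    {"x": 0, "y": -0.4, "z": 0, "rx": 0, "ry": 0, "rz": 0, "jaw": 0},
    {"x": 0, "y": -0.4, "z": 0, "rx": 0, "ry": 0, "rz": 0, "jaw": 0},
    {"x": 0, "y": -0.4, "z": 0, "rx": 0, "ry": 0, "rz": 0, "jaw": 0},
    {"x": 0, "y": -0.4, "z": 0, "rx": 0, "ry": 0, "rz": 0, "jaw": 0},
    {"x": 0, "y": -0.4, "z": 0, "rx": 0, "ry": 0, "rz": 0, "jaw": 0}
  ]
}}

```text
clock: 6.7
tool_pos: [0.5721, 0.0978, 0.0884]
eef_rot: [-0.108, 0.994, 0.0, 0.0]
contact_force: [-1.7, 1.9, 0.4]
opening: 0.004
finger_force: 1.1
```

```bash
python3 - <<'E'
from h import *
look((.212,np.array([.4813,0.0004])))
s=snapshot("wrist")
for st,c in orange(s): print(st[4],c,onz(s,*c,.105).round(4))
E
```

```text
t 6.7 proj mm [109.3  76.1  88.4] F proj [-1.24  2.22  0.36] tool y ang 0.004 tilt [ 0.     0.001 -1.   ] open 0.004
72 [242.0, 3.5] [0.4646 0.0685 0.105 ]
502 [216.1, 241.2] [0.575  0.0773 0.105 ]
141 [286.8, 317.4] [0.6136 0.1252 0.105 ]
159 [226.5, 318.1] [0.6214 0.0917 0.105 ]
```

Contact made: the tab is moving with about 2 N drag and sits at y≈55 mm. I have about 47 mm left.

Call:
{"api": "send_rows", "payload": {
  "motion": [
    {"x": 0, "y": -0.4, "z": 0, "rx": 0, "ry": 0, "rz": 0, "jaw": 0},
    {"x": 0, "y": -0.4, "z": 0, "rx": 0, "ry": 0, "rz": 0, "jaw": 0},
    {"x": 0, "y": -0.4, "z": 0, "rx": 0, "ry": 0, "rz": 0, "jaw": 0},
    {"x": 0, "y": -0.4, "z": 0, "rx": 0, "ry": 0, "rz": 0, "jaw": 0},
    {"x": 0, "y": -0.4, "z": 0, "rx": 0, "ry": 0, "rz": 0, "jaw": 0}
  ]
}}

```text
clock: 7.25
tool_pos: [0.5764, 0.0777, 0.0883]
eef_rot: [-0.107, 0.994, 0.0, 0.0]
contact_force: [-1.6, 2.0, 0.1]
opening: 0.006
finger_force: 1.2
```

Call:
{"api": "send_rows", "payload": {
  "motion": [
    {"x": 0, "y": -0.4, "z": 0, "rx": 0, "ry": 0, "rz": 0, "jaw": 0},
    {"x": 0, "y": -0.4, "z": 0, "rx": 0, "ry": 0, "rz": 0, "jaw": 0},
    {"x": 0, "y": -0.4, "z": 0, "rx": 0, "ry": 0, "rz": 0, "jaw": 0},
    {"x": 0, "y": -0.4, "z": 0, "rx": 0, "ry": 0, "rz": 0, "jaw": 0},
    {"x": 0, "y": -0.4, "z": 0, "rx": 0, "ry": 0, "rz": 0, "jaw": 0}
  ]
}}

```text
clock: 7.75
tool_pos: [0.5807, 0.0582, 0.0883]
eef_rot: [-0.107, 0.994, 0.0, 0.0]
contact_force: [0.3, 2.2, 0.9]
opening: 0.005
finger_force: 1.2
```

Call:
{"api": "send_rows", "payload": {
  "motion": [
    {"x": 0, "y": -0.2, "z": 0, "rx": 0, "ry": 0, "rz": 0, "jaw": 0},
    {"x": 0, "y": -0.1, "z": 0, "rx": 0, "ry": 0, "rz": 0, "jaw": 0},
    {"x": 0, "y": -0.1, "z": 0, "rx": 0, "ry": 0, "rz": 0, "jaw": 0},
    {"x": 0, "y": 0, "z": 0, "rx": 0, "ry": 0, "rz": 0, "jaw": 0},
    {"x": 0, "y": 0, "z": 0, "rx": 0, "ry": 0, "rz": 0, "jaw": 0}
  ]
}}

```text
clock: 8.25
tool_pos: [0.5815, 0.0545, 0.0883]
eef_rot: [-0.107, 0.994, -0.0, 0.0]
contact_force: [0.1, 0.7, 2.0]
opening: 0.006
finger_force: 0.7
```

```bash
python3 - <<'E'
from h import *
look((.212,np.array([.4813,0.0004])))
s=snapshot("wrist")
for st,c in orange(s): print(st[4],c,onz(s,*c,.105).round(4))
E
```

```text
t 8.25 proj mm [109.3  31.8  88.3] F proj [0.3  0.68 2.05] tool y ang 0.003 tilt [ 0. -0. -1.] open 0.006
82 [341.8, 4.0] [0.4652 0.066  0.105 ]
505 [216.1, 241.2] [0.5844 0.034  0.105 ]
171 [226.6, 317.9] [0.6307 0.0484 0.105 ]
146 [286.8, 317.0] [0.6227 0.0817 0.105 ]
```

Now small steps until the stop pushes back.

Call:
{"api": "send_rows", "payload": {
  "motion": [
    {"x": 0, "y": -0.1, "z": 0, "rx": 0, "ry": 0, "rz": 0, "jaw": 0},
    {"x": 0, "y": -0.1, "z": 0, "rx": 0, "ry": 0, "rz": 0, "jaw": 0},
    {"x": 0, "y": 0, "z": 0, "rx": 0, "ry": 0, "rz": 0, "jaw": 0},
    {"x": 0, "y": 0, "z": 0, "rx": 0, "ry": 0, "rz": 0, "jaw": 0},
    {"x": 0, "y": 0, "z": 0, "rx": 0, "ry": 0, "rz": 0, "jaw": 0}
  ]
}}

```text
clock: 8.8
tool_pos: [0.5819, 0.0526, 0.0883]
eef_rot: [-0.107, 0.994, -0.0, 0.0]
contact_force: [0.9, 2.4, 0.8]
opening: 0.006
finger_force: 0.9
```

Call:
{"api": "send_rows", "payload": {
  "motion": [
    {"x": 0, "y": -0.05, "z": 0, "rx": 0, "ry": 0, "rz": 0, "jaw": 0},
    {"x": 0, "y": -0.05, "z": 0, "rx": 0, "ry": 0, "rz": 0, "jaw": 0},
    {"x": 0, "y": 0, "z": 0, "rx": 0, "ry": 0, "rz": 0, "jaw": 0},
    {"x": 0, "y": 0, "z": 0, "rx": 0, "ry": 0, "rz": 0, "jaw": 0},
    {"x": 0, "y": 0, "z": 0, "rx": 0, "ry": 0, "rz": 0, "jaw": 0}
  ]
}}

```text
clock: 9.3
tool_pos: [0.5821, 0.0517, 0.0883]
eef_rot: [-0.107, 0.994, 0.0, 0.0]
contact_force: [-0.6, 2.1, 1.1]
opening: 0.004
finger_force: 1.0
```

```bash
python3 - <<'E'
from h import *
look((.212,np.array([.4813,0.0004])))
E
```

```text
t 9.3 proj mm [109.4  28.9  88.3] F proj [-0.15  2.19  1.11] tool y ang 0.003 tilt [ 0.  0. -1.] open 0.004
```

Call:
{"api": "send_rows", "payload": {
  "motion": [
    {"x": 0, "y": -0.05, "z": 0, "rx": 0, "ry": 0, "rz": 0, "jaw": 0},
    {"x": 0, "y": -0.05, "z": 0, "rx": 0, "ry": 0, "rz": 0, "jaw": 0},
    {"x": 0, "y": 0, "z": 0, "rx": 0, "ry": 0, "rz": 0, "jaw": 0},
    {"x": 0, "y": 0, "z": 0, "rx": 0, "ry": 0, "rz": 0, "jaw": 0},
    {"x": 0, "y": 0, "z": 0, "rx": 0, "ry": 0, "rz": 0, "jaw": 0}
  ]
}}

```text
clock: 9.8
tool_pos: [0.5824, 0.0506, 0.0883]
eef_rot: [-0.107, 0.994, -0.0, 0.0]
contact_force: [-0.1, 2.4, 1.4]
opening: 0.004
finger_force: 0.9
```

```bash
python3 - <<'E'
from h import *
look((.212,np.array([.4813,0.0004])))
E
```

```text
t 9.8 proj mm [109.4  27.8  88.3] F proj [0.4  2.32 1.45] tool y ang 0.003 tilt [ 0. -0. -1.] open 0.004
```

Call:
{"api": "send_rows", "payload": {
  "motion": [
    {"x": 0, "y": -0.05, "z": 0, "rx": 0, "ry": 0, "rz": 0, "jaw": 0},
    {"x": 0, "y": -0.05, "z": 0, "rx": 0, "ry": 0, "rz": 0, "jaw": 0},
    {"x": 0, "y": 0, "z": 0, "rx": 0, "ry": 0, "rz": 0, "jaw": 0},
    {"x": 0, "y": 0, "z": 0, "rx": 0, "ry": 0, "rz": 0, "jaw": 0},
    {"x": 0, "y": 0, "z": 0, "rx": 0, "ry": 0, "rz": 0, "jaw": 0}
  ]
}}

```text
clock: 10.3
tool_pos: [0.5825, 0.0502, 0.0883]
eef_rot: [-0.108, 0.994, 0.0, 0.0]
contact_force: [-1.2, 3.9, 2.4]
opening: 0.005
finger_force: 2.0
```

```bash
python3 - <<'E'
from h import *
look((.212,np.array([.4813,0.0004])))
E
```

```text
t 10.3 proj mm [109.4  27.4  88.3] F proj [-0.36  4.11  2.43] tool y ang 0.004 tilt [-0.     0.001 -1.   ] open 0.005
```

The force has doubled and the motion has stopped, so the shutter is at its stop. I'll back off, lift, and centre over y=70 to measure the tick.

Call:
{"api": "send_rows", "payload": {
  "motion": [
    {"x": 0, "y": 0.5, "z": 0, "rx": 0, "ry": 0, "rz": 0, "jaw": 0},
    {"x": 0, "y": 0.7, "z": 0, "rx": 0, "ry": 0, "rz": 0, "jaw": 0},
    {"x": 0, "y": 0, "z": -2, "rx": 0, "ry": 0, "rz": 0, "jaw": 0},
    {"x": 0, "y": 0, "z": -3, "rx": 0, "ry": 0, "rz": 0, "jaw": 0},
    {"x": 0, "y": 0, "z": -2, "rx": 0, "ry": 0, "rz": 0, "jaw": 0}
  ]
}}

```text
clock: 10.8
tool_pos: [0.5803, 0.0613, 0.1596]
eef_rot: [-0.107, 0.994, -0.0, 0.0]
contact_force: [0.8, 0.5, 0.2]
opening: 0.006
finger_force: 0.0
```

Call:
{"api": "send_rows", "payload": {
  "motion": [
    {"x": 0, "y": 1.5, "z": 0, "rx": 0, "ry": 0, "rz": 0, "jaw": 0},
    {"x": 0, "y": 1.5, "z": 0, "rx": 0, "ry": 0, "rz": 0, "jaw": 0},
    {"x": 0, "y": 0.05, "z": 0, "rx": 0, "ry": 0, "rz": 0, "jaw": 0},
    {"x": 0, "y": 0, "z": 0, "rx": 0, "ry": 0, "rz": 0, "jaw": 0},
    {"x": 0, "y": 0, "z": 0, "rx": 0, "ry": 0, "rz": 0, "jaw": 0}
  ]
}}

```text
clock: 11.3
tool_pos: [0.573, 0.0906, 0.1574]
eef_rot: [-0.107, 0.994, -0.0, -0.001]
contact_force: [-0.4, -0.0, -1.2]
opening: 0.006
finger_force: 0.0
```

```bash
cat >> h.py <<'E'
YAW=.212;O=np.array([.4813,.0004]);P2=R.from_euler('z',YAW).as_matrix()
def W(x,y,z): return P2@np.array([x,y,z])+[O[0],O[1],0]
def tick(s,pr=True):
    # white pixels on the ring: unwrap the rear ring's cylinder; brightness against angle from the top
    g=cv2.cvtColor(s["img"],cv2.COLOR_RGB2GRAY); out=[]
    for ph in np.arange(-1.3,1.4,.02):
        v=[]
        for x in (.013,.016,.019):
            u=proj(s,W(x,.07+.036*np.sin(ph),.064+.036*np.cos(ph)))
            if 0<=u[0]<511 and 0<=u[1]<383: v.append(int(g[int(round(u[1])),int(round(u[0]))]))
        out.append((round(ph,2),int(np.mean(v)) if v else -1))
    return out
E
python3 - <<'E'
from h import *
look((YAW,O))
s=snapshot("wrist")
for st,c in orange(s):
    o=P2.T@(onz(s,*c,.096)-[*O,0]);q=P2.T@(onz(s,*c,.105)-[*O,0]); print(st[4],c,o.round(4),q.round(4))
print([b for b in tick(s) if b[1]>75])
for x in (.007,.025): print([np.round(proj(s,W(x,.07+.036*np.sin(p),.064+.036*np.cos(p))),0).tolist() for p in (-.9,0,.9)])
cv2.imwrite("pics/w5.png",cv2.resize(s["img"][0:240,150:400],None,fx=2.5,fy=2.5,interpolation=2)[:,:,::-1])
E
```

```text
t 11.3 proj mm [108.6  68.9 157.4] F proj [-0.41  0.08 -1.15] tool y ang 0.003 tilt [-0.002 -0.001 -1.   ] open 0.006
183 [257.8, 19.6] [-0.0125  0.0698  0.096 ] [-0.0106  0.0698  0.105 ]
337 [171.1, 203.4] [0.1144 0.0037 0.096 ] [0.1112 0.0063 0.105 ]
126 [226.3, 319.1] [0.2213 0.0436 0.096 ] [0.2138 0.0446 0.105 ]
122 [286.9, 318.7] [0.2206 0.0964 0.096 ] [0.2132 0.0953 0.105 ]
[(np.float64(-1.3), 83), (np.float64(-1.28), 83), (np.float64(-1.26), 84), (np.float64(-1.24), 84), (np.float64(-1.22), 84), (np.float64(-1.2), 84), (np.float64(-1.18), 79), (np.float64(0.06), 88), (np.float64(0.08), 79), (np.float64(0.16), 79), (np.float64(0.26), 76), (np.float64(0.28), 78), (np.float64(0.86), 129), (np.float64(0.88), 129), (np.float64(0.9), 175), (np.float64(0.92), 174), (np.float64(0.94), 171), (np.float64(0.96), 171), (np.float64(0.98), 147), (np.float64(1.0), 147), (np.float64(1.02), 106), (np.float64(1.04), 90), (np.float64(1.06), 89), (np.float64(1.08), 89), (np.float64(1.1), 89), (np.float64(1.12), 96), (np.float64(1.14), 126), (np.float64(1.16), 126), (np.float64(1.18), 129), (np.float64(1.2), 134), (np.float64(1.22), 138), (np.float64(1.24), 140), (np.float64(1.26), 141), (np.float64(1.28), 141), (np.float64(1.3), 141), (np.float64(1.32), 141), (np.float64(1.34), 140), (np.float64(1.36), 140), (np.float64(1.38), 140)]
[[217.0, 54.0], [258.0, 51.0], [298.0, 54.0]]
[[218.0, 81.0], [258.0, 81.0], [297.0, 81.0]]
```

View pics/w5.png

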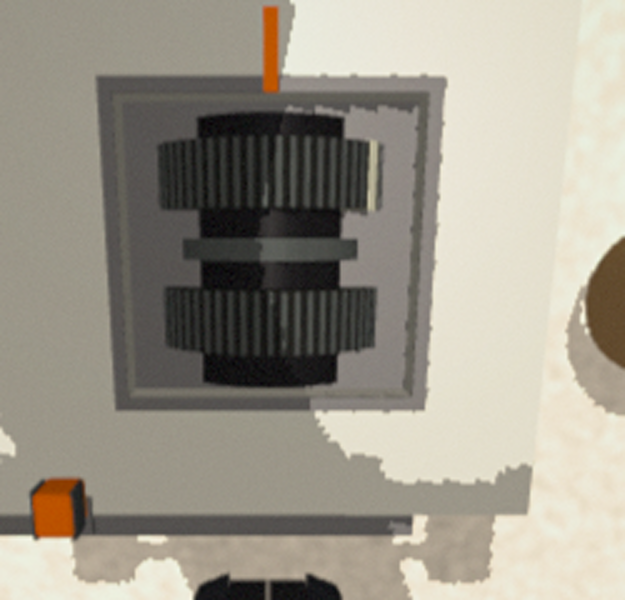

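The tick is at about 0.94 rad from the top, at crop (373,175). The tab is open at (58,508), and the ring sits about 2 mm further +x than predicted. I need roughly 34 mm of rolling, so I'll use two strokes and move above the zoom ring at y=79.

Call:
{"api": "send_rows", "payload": {
  "motion": [
    {"x": 2, "y": 0.25, "z": 0, "rx": 0, "ry": 0, "rz": 0, "jaw": 0},
    {"x": 2, "y": 0.25, "z": 0, "rx": 0, "ry": 0, "rz": 0, "jaw": 0},
    {"x": 2, "y": 0.25, "z": 0, "rx": 0, "ry": 0, "rz": 0, "jaw": 0},
    {"x": 2, "y": 0.25, "z": 0, "rx": 0, "ry": 0, "rz": 0, "jaw": 0},
    {"x": 1.1, "y": 0, "z": 0, "rx": 0, "ry": 0, "rz": 0, "jaw": 0}
  ]
}}

```text
clock: 11.85
tool_pos: [0.4806, 0.0807, 0.1581]
eef_rot: [-0.107, 0.994, -0.0, -0.001]
contact_force: [0.6, -0.3, 0.3]
opening: 0.006
finger_force: 0.0
```

Call:
{"api": "send_rows", "payload": {
  "motion": [
    {"x": 0, "y": 0, "z": 2, "rx": 0, "ry": 0, "rz": 0, "jaw": 0},
    {"x": 0, "y": 0, "z": 2, "rx": 0, "ry": 0, "rz": 0, "jaw": 0},
    {"x": 0, "y": 0, "z": 1.2, "rx": 0, "ry": 0, "rz": 0, "jaw": 0},
    {"x": 0, "y": 0, "z": 0.5, "rx": 0, "ry": 0, "rz": 0, "jaw": 0},
    {"x": 0, "y": 0, "z": 0, "rx": 0, "ry": 0, "rz": 0, "jaw": 0}
  ]
}}

```text
clock: 12.35
tool_pos: [0.4822, 0.0811, 0.1008]
eef_rot: [-0.107, 0.994, -0.0, -0.001]
contact_force: [0.2, 0.1, -0.1]
opening: 0.002
finger_force: 0.0
```

Call:
{"api": "send_rows", "payload": {
  "motion": [
    {"x": 0, "y": 0, "z": 0.1, "rx": 0, "ry": 0, "rz": 0, "jaw": 0},
    {"x": 0, "y": 0, "z": 0.1, "rx": 0, "ry": 0, "rz": 0, "jaw": 0},
    {"x": 0, "y": 0, "z": 0.1, "rx": 0, "ry": 0, "rz": 0, "jaw": 0},
    {"x": 0, "y": 0, "z": 0.1, "rx": 0, "ry": 0, "rz": 0, "jaw": 0},
    {"x": 0, "y": 0, "z": 0, "rx": 0, "ry": 0, "rz": 0, "jaw": 0}
  ]
}}

```text
clock: 12.85
tool_pos: [0.4824, 0.0816, 0.0974]
eef_rot: [-0.107, 0.994, 0.0, 0.0]
contact_force: [-0.2, -0.2, -0.6]
opening: 0.006
finger_force: 0.0
```

```bash
python3 - <<'E'
from h import *
look((YAW,O))
E
```

```text
t 12.85 proj mm [18.2 79.1 97.4] F proj [-0.22 -0.12 -0.58] tool y ang 0.003 tilt [ 0.  0. -1.] open 0.006
```

Call:
{"api": "send_rows", "payload": {
  "motion": [
    {"x": 0, "y": 0, "z": 0.1, "rx": 0, "ry": 0, "rz": 0, "jaw": 0},
    {"x": 0, "y": 0, "z": 0.1, "rx": 0, "ry": 0, "rz": 0, "jaw": 0},
    {"x": 0, "y": 0, "z": 0.1, "rx": 0, "ry": 0, "rz": 0, "jaw": 0},
    {"x": 0, "y": 0, "z": 0.1, "rx": 0, "ry": 0, "rz": 0, "jaw": 0},
    {"x": 0, "y": 0, "z": 0.1, "rx": 0, "ry": 0, "rz": 0, "jaw": 0}
  ]
}}

```text
clock: 13.35
tool_pos: [0.4824, 0.0816, 0.0922]
eef_rot: [-0.107, 0.994, 0.0, -0.0]
contact_force: [0.5, -0.0, -0.2]
opening: 0.007
finger_force: 0.0
```

Call:
{"api": "send_rows", "payload": {
  "motion": [
    {"x": 0, "y": 0, "z": 0.05, "rx": 0, "ry": 0, "rz": 0, "jaw": 0},
    {"x": 0, "y": 0, "z": 0.05, "rx": 0, "ry": 0, "rz": 0, "jaw": 0},
    {"x": 0, "y": 0, "z": 0.05, "rx": 0, "ry": 0, "rz": 0, "jaw": 0},
    {"x": 0, "y": 0, "z": 0.05, "rx": 0, "ry": 0, "rz": 0, "jaw": 0},
    {"x": 0, "y": 0, "z": 0.05, "rx": 0, "ry": 0, "rz": 0, "jaw": 0}
  ]
}}

```text
clock: 13.85
tool_pos: [0.4825, 0.0816, 0.0898]
eef_rot: [-0.107, 0.994, 0.0, 0.0]
contact_force: [0.4, -0.8, 0.4]
opening: 0.005
finger_force: 0.0
```

Call:
{"api": "send_rows", "payload": {
  "motion": [
    {"x": 0, "y": 0, "z": 0.05, "rx": 0, "ry": 0, "rz": 0, "jaw": 0},
    {"x": 0, "y": 0, "z": 0.05, "rx": 0, "ry": 0, "rz": 0, "jaw": 0},
    {"x": 0, "y": 0, "z": 0.05, "rx": 0, "ry": 0, "rz": 0, "jaw": 0},
    {"x": 0, "y": 0, "z": 0, "rx": 0, "ry": 0, "rz": 0, "jaw": 0},
    {"x": 0, "y": 0, "z": 0, "rx": 0, "ry": 0, "rz": 0, "jaw": 0}
  ]
}}

```text
clock: 14.35
tool_pos: [0.4824, 0.0816, 0.0883]
eef_rot: [-0.107, 0.994, 0.0, -0.0]
contact_force: [-1.6, 0.6, 0.5]
opening: 0.007
finger_force: 0.0
```

Call:
{"api": "send_rows", "payload": {
  "motion": [
    {"x": 0, "y": 0, "z": 0.05, "rx": 0, "ry": 0, "rz": 0, "jaw": 0},
    {"x": 0, "y": 0, "z": 0.05, "rx": 0, "ry": 0, "rz": 0, "jaw": 0},
    {"x": 0, "y": 0, "z": 0.05, "rx": 0, "ry": 0, "rz": 0, "jaw": 0},
    {"x": 0, "y": 0, "z": 0, "rx": 0, "ry": 0, "rz": 0, "jaw": 0},
    {"x": 0, "y": 0, "z": 0, "rx": 0, "ry": 0, "rz": 0, "jaw": 0}
  ]
}}

```text
clock: 14.85
tool_pos: [0.4824, 0.0816, 0.0868]
eef_rot: [-0.107, 0.994, 0.0, 0.0]
contact_force: [0.5, -0.1, -0.3]
opening: 0.008
finger_force: 0.0
```

Call:
{"api": "send_rows", "payload": {
  "motion": [
    {"x": 0, "y": 0, "z": 0.05, "rx": 0, "ry": 0, "rz": 0, "jaw": 0},
    {"x": 0, "y": 0, "z": 0.05, "rx": 0, "ry": 0, "rz": 0, "jaw": 0},
    {"x": 0, "y": 0, "z": 0.05, "rx": 0, "ry": 0, "rz": 0, "jaw": 0},
    {"x": 0, "y": 0, "z": 0, "rx": 0, "ry": 0, "rz": 0, "jaw": 0},
    {"x": 0, "y": 0, "z": 0, "rx": 0, "ry": 0, "rz": 0, "jaw": 0}
  ]
}}

```text
clock: 15.35
tool_pos: [0.4824, 0.0816, 0.0853]
eef_rot: [-0.107, 0.994, 0.0, -0.0]
contact_force: [0.5, -0.7, -0.6]
opening: 0.005
finger_force: 0.0
```

Call:
{"api": "send_rows", "payload": {
  "motion": [
    {"x": 0, "y": 0, "z": 0.05, "rx": 0, "ry": 0, "rz": 0, "jaw": 0},
    {"x": 0, "y": 0, "z": 0.05, "rx": 0, "ry": 0, "rz": 0, "jaw": 0},
    {"x": 0, "y": 0, "z": 0.05, "rx": 0, "ry": 0, "rz": 0, "jaw": 0},
    {"x": 0, "y": 0, "z": 0, "rx": 0, "ry": 0, "rz": 0, "jaw": 0},
    {"x": 0, "y": 0, "z": 0, "rx": 0, "ry": 0, "rz": 0, "jaw": 0}
  ]
}}

```text
clock: 15.85
tool_pos: [0.4824, 0.0816, 0.0838]
eef_rot: [-0.107, 0.994, 0.0, 0.0]
contact_force: [-0.4, 0.3, -0.2]
opening: 0.006
finger_force: 0.0
```

Call:
{"api": "send_rows", "payload": {
  "motion": [
    {"x": 0, "y": 0, "z": 0.05, "rx": 0, "ry": 0, "rz": 0, "jaw": 0},
    {"x": 0, "y": 0, "z": 0.05, "rx": 0, "ry": 0, "rz": 0, "jaw": 0},
    {"x": 0, "y": 0, "z": 0.05, "rx": 0, "ry": 0, "rz": 0, "jaw": 0},
    {"x": 0, "y": 0, "z": 0, "rx": 0, "ry": 0, "rz": 0, "jaw": 0},
    {"x": 0, "y": 0, "z": 0, "rx": 0, "ry": 0, "rz": 0, "jaw": 0}
  ]
}}

```text
clock: 16.35
tool_pos: [0.4824, 0.0816, 0.0823]
eef_rot: [-0.107, 0.994, 0.0, -0.0]
contact_force: [0.6, -0.0, -0.1]
opening: 0.008
finger_force: 0.0
```

Call:
{"api": "send_rows", "payload": {
  "motion": [
    {"x": 0, "y": 0, "z": 0.05, "rx": 0, "ry": 0, "rz": 0, "jaw": 0},
    {"x": 0, "y": 0, "z": 0.05, "rx": 0, "ry": 0, "rz": 0, "jaw": 0},
    {"x": 0, "y": 0, "z": 0.05, "rx": 0, "ry": 0, "rz": 0, "jaw": 0},
    {"x": 0, "y": 0, "z": 0, "rx": 0, "ry": 0, "rz": 0, "jaw": 0},
    {"x": 0, "y": 0, "z": 0, "rx": 0, "ry": 0, "rz": 0, "jaw": 0}
  ]
}}

```text
clock: 16.85
tool_pos: [0.4826, 0.0816, 0.0817]
eef_rot: [-0.107, 0.994, -0.0, 0.001]
contact_force: [-1.5, 0.2, 10.7]
opening: 0.003
finger_force: 5.4
```

Contact at 10.7 N. I'll ease to about 6 N and stroke.

Call:
{"api": "send_rows", "payload": {
  "motion": [
    {"x": 0, "y": 0, "z": -0.04, "rx": 0, "ry": 0, "rz": 0, "jaw": 0},
    {"x": 0, "y": 0, "z": 0, "rx": 0, "ry": 0, "rz": 0, "jaw": 0},
    {"x": 0, "y": -0.1, "z": 0, "rx": 0, "ry": 0, "rz": 0, "jaw": 0},
    {"x": 0, "y": -0.1, "z": 0, "rx": 0, "ry": 0, "rz": 0, "jaw": 0},
    {"x": 0, "y": -0.1, "z": 0, "rx": 0, "ry": 0, "rz": 0, "jaw": 0}
  ]
}}

```text
clock: 17.35
tool_pos: [0.4829, 0.0804, 0.0819]
eef_rot: [-0.108, 0.994, 0.001, 0.0]
contact_force: [-2.7, 3.0, 8.1]
opening: 0.006
finger_force: 4.1
```

```bash
python3 - <<'E'
from h import *
look((YAW,O))
E
```

```text
t 17.35 proj mm [18.4 77.9 81.9] F proj [-1.99  3.52  8.08] tool y ang 0.005 tilt [ 0.001  0.002 -1.   ] open 0.006
```

Call:
{"api": "send_rows", "payload": {
  "motion": [
    {"x": 0, "y": -0.3, "z": 0, "rx": 0, "ry": 0, "rz": 0, "jaw": 0},
    {"x": 0, "y": -0.3, "z": 0, "rx": 0, "ry": 0, "rz": 0, "jaw": 0},
    {"x": 0, "y": -0.2, "z": 0, "rx": 0, "ry": 0, "rz": 0, "jaw": 0},
    {"x": 0, "y": -0.2, "z": 0, "rx": 0, "ry": 0, "rz": 0, "jaw": 0},
    {"x": 0, "y": 0, "z": 0, "rx": 0, "ry": 0, "rz": 0, "jaw": 0}
  ]
}}

```text
clock: 17.85
tool_pos: [0.4851, 0.0702, 0.0819]
eef_rot: [-0.108, 0.994, 0.001, 0.0]
contact_force: [-1.3, 2.1, 7.6]
opening: 0.006
finger_force: 4.0
```

```bash
python3 - <<'E'
from h import *
look((YAW,O))
E
```

```text
t 17.85 proj mm [18.4 67.4 81.9] F proj [-0.87  2.36  7.62] tool y ang 0.004 tilt [ 0.001  0.002 -1.   ] open 0.006
```

Call:
{"api": "send_rows", "payload": {
  "motion": [
    {"x": 0, "y": -0.25, "z": 0, "rx": 0, "ry": 0, "rz": 0, "jaw": 0},
    {"x": 0, "y": -0.25, "z": 0, "rx": 0, "ry": 0, "rz": 0, "jaw": 0},
    {"x": 0, "y": -0.1, "z": 0, "rx": 0, "ry": 0, "rz": 0, "jaw": 0},
    {"x": 0, "y": 0, "z": 0, "rx": 0, "ry": 0, "rz": 0, "jaw": 0},
    {"x": 0, "y": 0, "z": 0, "rx": 0, "ry": 0, "rz": 0, "jaw": 0}
  ]
}}

```text
clock: 18.35
tool_pos: [0.4864, 0.0644, 0.0819]
eef_rot: [-0.108, 0.994, 0.001, 0.0]
contact_force: [-2.3, 2.2, 7.7]
opening: 0.006
finger_force: 3.9
```

Call:
{"api": "send_rows", "payload": {
  "motion": [
    {"x": 0, "y": 0, "z": -0.5, "rx": 0, "ry": 0, "rz": 0, "jaw": 0},
    {"x": 0, "y": 0, "z": -2, "rx": 0, "ry": 0, "rz": 0, "jaw": 0},
    {"x": 0, "y": 0, "z": -2.5, "rx": 0, "ry": 0, "rz": 0, "jaw": 0},
    {"x": -2, "y": 0.4, "z": -2, "rx": 0, "ry": 0, "rz": 0, "jaw": 0},
    {"x": -3, "y": 0.6, "z": 0, "rx": 0, "ry": 0, "rz": 0, "jaw": 0}
  ]
}}

```text
clock: 18.85
tool_pos: [0.5338, 0.0827, 0.1539]
eef_rot: [-0.107, 0.994, -0.0, 0.001]
contact_force: [0.3, -0.4, -0.4]
opening: 0.004
finger_force: 0.0
```

Call:
{"api": "send_rows", "payload": {
  "motion": [
    {"x": -3, "y": 0, "z": 0, "rx": 0, "ry": 0, "rz": 0, "jaw": 0},
    {"x": -1, "y": 0, "z": 0, "rx": 0, "ry": 0, "rz": 0, "jaw": 0},
    {"x": 0, "y": 0, "z": 0, "rx": 0, "ry": 0, "rz": 0, "jaw": 0},
    {"x": 0, "y": 0, "z": 0, "rx": 0, "ry": 0, "rz": 0, "jaw": 0},
    {"x": 0, "y": 0, "z": 0, "rx": 0, "ry": 0, "rz": 0, "jaw": 0}
  ]
}}

```text
clock: 19.35
tool_pos: [0.571, 0.0915, 0.1511]
eef_rot: [-0.107, 0.994, -0.0, -0.001]
contact_force: [-0.4, -0.4, 0.2]
opening: 0.004
finger_force: 0.0
```

```bash
sed -i 's/^YAW=.*;P2/YAW=.212;O=np.array([.4831,.0008]);P2/' h.py; python3 - <<'E'
from h import *
look((YAW,O))
s=snapshot("wrist")
for st,c in orange(s):
    o=P2.T@(onz(s,*c,.096)-[*O,0]);print(st[4],c,o.round(4))
print([(round(float(a),2),b) for a,b in tick(s) if b>110])
cv2.imwrite("pics/w6.png",cv2.resize(s["img"][0:240,150:400],None,fx=2.5,fy=2.5,interpolation=2)[:,:,::-1])
E
```

```text
t 19.35 proj mm [105.   70.2 151.1] F proj [-0.49 -0.35  0.19] tool y ang 0.003 tilt [-0.001 -0.001 -1.   ] open 0.004
194 [255.9, 20.6] [-0.0142  0.0698  0.096 ]
357 [167.3, 208.1] [0.1123 0.0036 0.096 ]
147 [226.4, 318.4] [0.2117 0.0456 0.096 ]
134 [286.9, 317.9] [0.211  0.0968 0.096 ]
[(0.4, 140), (0.42, 203), (0.44, 213), (0.46, 213), (0.48, 210), (0.5, 158), (1.12, 136), (1.14, 136), (1.16, 140), (1.18, 143), (1.2, 144), (1.22, 144), (1.24, 144), (1.26, 143), (1.28, 142), (1.3, 143), (1.32, 143), (1.34, 143), (1.36, 143), (1.38, 143)]
```

The tick is now at 0.455 rad, so the roll was 0.485 rad with no slip. One more stroke of 16.4 mm is needed, from the same start point.

Call:
{"api": "send_rows", "payload": {
  "motion": [
    {"x": 2.5, "y": 0.3, "z": 0, "rx": 0, "ry": 0, "rz": 0, "jaw": 0},
    {"x": 2.5, "y": 0.3, "z": 0, "rx": 0, "ry": 0, "rz": 0, "jaw": 0},
    {"x": 2.5, "y": 0.3, "z": 0, "rx": 0, "ry": 0, "rz": 0, "jaw": 0},
    {"x": 1.4, "y": 0, "z": 0, "rx": 0, "ry": 0, "rz": 0, "jaw": 0},
    {"x": 0, "y": 0, "z": 0, "rx": 0, "ry": 0, "rz": 0, "jaw": 0}
  ]
}}

```text
clock: 19.9
tool_pos: [0.4807, 0.0808, 0.1514]
eef_rot: [-0.108, 0.994, -0.001, -0.001]
contact_force: [0.2, 0.2, 0.4]
opening: 0.005
finger_force: 0.0
```

Call:
{"api": "send_rows", "payload": {
  "motion": [
    {"x": 0, "y": 0, "z": 2, "rx": 0, "ry": 0, "rz": 0, "jaw": 0},
    {"x": 0, "y": 0, "z": 2.5, "rx": 0, "ry": 0, "rz": 0, "jaw": 0},
    {"x": 0, "y": 0, "z": 1.5, "rx": 0, "ry": 0, "rz": 0, "jaw": 0},
    {"x": 0, "y": 0, "z": 0.5, "rx": 0, "ry": 0, "rz": 0, "jaw": 0},
    {"x": 0, "y": 0, "z": 0.1, "rx": 0, "ry": 0, "rz": 0, "jaw": 0}
  ]
}}

```text
clock: 20.4
tool_pos: [0.4838, 0.082, 0.0849]
eef_rot: [-0.107, 0.994, 0.0, -0.0]
contact_force: [-0.0, -0.3, -0.2]
opening: 0.004
finger_force: 0.0
```

Call:
{"api": "send_rows", "payload": {
  "motion": [
    {"x": 0, "y": 0, "z": 0.1, "rx": 0, "ry": 0, "rz": 0, "jaw": 0},
    {"x": 0, "y": 0, "z": 0.1, "rx": 0, "ry": 0, "rz": 0, "jaw": 0},
    {"x": 0, "y": 0, "z": 0.05, "rx": 0, "ry": 0, "rz": 0, "jaw": 0},
    {"x": 0, "y": 0, "z": 0.05, "rx": 0, "ry": 0, "rz": 0, "jaw": 0},
    {"x": 0, "y": 0, "z": 0, "rx": 0, "ry": 0, "rz": 0, "jaw": 0}
  ]
}}

```text
clock: 20.9
tool_pos: [0.4835, 0.0818, 0.0824]
eef_rot: [-0.107, 0.994, 0.0, 0.0]
contact_force: [0.1, -0.5, -0.6]
opening: 0.006
finger_force: 0.0
```

```bash
python3 - <<'E'
from h import *
look((YAW,O))
E
```

```text
t 20.9 proj mm [17.4 79.1 82.4] F proj [-0.02 -0.53 -0.61] tool y ang 0.003 tilt [ 0.  0. -1.] open 0.006
```

Call:
{"api": "send_rows", "payload": {
  "motion": [
    {"x": 0, "y": 0, "z": 0.05, "rx": 0, "ry": 0, "rz": 0, "jaw": 0},
    {"x": 0, "y": 0, "z": 0.05, "rx": 0, "ry": 0, "rz": 0, "jaw": 0},
    {"x": 0, "y": 0, "z": 0, "rx": 0, "ry": 0, "rz": 0, "jaw": 0},
    {"x": 0, "y": 0, "z": 0, "rx": 0, "ry": 0, "rz": 0, "jaw": 0},
    {"x": 0, "y": 0, "z": 0, "rx": 0, "ry": 0, "rz": 0, "jaw": 0}
  ]
}}

```text
clock: 21.4
tool_pos: [0.4836, 0.0818, 0.0818]
eef_rot: [-0.107, 0.994, -0.0, 0.0]
contact_force: [-1.1, -0.8, 8.0]
opening: 0.004
finger_force: 3.4
```

Call:
{"api": "send_rows", "payload": {
  "motion": [
    {"x": 0, "y": -0.1, "z": 0, "rx": 0, "ry": 0, "rz": 0, "jaw": 0},
    {"x": 0, "y": -0.2, "z": 0, "rx": 0, "ry": 0, "rz": 0, "jaw": 0},
    {"x": 0, "y": -0.2, "z": 0, "rx": 0, "ry": 0, "rz": 0, "jaw": 0},
    {"x": 0, "y": -0.2, "z": 0, "rx": 0, "ry": 0, "rz": 0, "jaw": 0},
    {"x": 0, "y": -0.2, "z": 0, "rx": 0, "ry": 0, "rz": 0, "jaw": 0}
  ]
}}

```text
clock: 21.9
tool_pos: [0.4852, 0.0748, 0.0819]
eef_rot: [-0.108, 0.994, 0.001, 0.0]
contact_force: [-2.4, 2.7, 7.3]
opening: 0.003
finger_force: 3.9
```

Call:
{"api": "send_rows", "payload": {
  "motion": [
    {"x": 0, "y": -0.25, "z": 0, "rx": 0, "ry": 0, "rz": 0, "jaw": 0},
    {"x": 0, "y": -0.25, "z": 0, "rx": 0, "ry": 0, "rz": 0, "jaw": 0},
    {"x": 0, "y": -0.2, "z": 0, "rx": 0, "ry": 0, "rz": 0, "jaw": 0},
    {"x": 0, "y": -0.15, "z": 0, "rx": 0, "ry": 0, "rz": 0, "jaw": 0},
    {"x": 0, "y": 0, "z": 0, "rx": 0, "ry": 0, "rz": 0, "jaw": 0}
  ]
}}

```text
clock: 22.4
tool_pos: [0.4871, 0.0661, 0.0819]
eef_rot: [-0.108, 0.994, 0.001, 0.0]
contact_force: [-2.2, 1.6, 8.1]
opening: 0.002
finger_force: 3.9
```

Call:
{"api": "send_rows", "payload": {
  "motion": [
    {"x": 0, "y": 0, "z": 0, "rx": 0, "ry": 0, "rz": 0, "jaw": 0},
    {"x": 0, "y": 0, "z": 0, "rx": 0, "ry": 0, "rz": 0, "jaw": 0},
    {"x": 0, "y": 0, "z": 0, "rx": 0, "ry": 0, "rz": 0, "jaw": 0},
    {"x": 0, "y": 0, "z": 0, "rx": 0, "ry": 0, "rz": 0, "jaw": 0},
    {"x": 0, "y": 0, "z": 0, "rx": 0, "ry": 0, "rz": 0, "jaw": 0}
  ]
}}

```text
clock: 22.9
tool_pos: [0.4871, 0.0662, 0.0819]
eef_rot: [-0.108, 0.994, 0.001, 0.0]
contact_force: [-1.4, 1.5, 7.9]
opening: 0.004
finger_force: 3.9
```

Call:
{"api": "send_rows", "payload": {
  "motion": [
    {"x": 0, "y": 0, "z": -0.5, "rx": 0, "ry": 0, "rz": 0, "jaw": 0},
    {"x": 0, "y": 0, "z": -2, "rx": 0, "ry": 0, "rz": 0, "jaw": 0},
    {"x": 0, "y": 0, "z": -2.5, "rx": 0, "ry": 0, "rz": 0, "jaw": 0},
    {"x": -2, "y": 0.4, "z": -2, "rx": 0, "ry": 0, "rz": 0, "jaw": 0},
    {"x": -3, "y": 0.6, "z": 0, "rx": 0, "ry": 0, "rz": 0, "jaw": 0}
  ]
}}

```text
clock: 23.4
tool_pos: [0.5345, 0.0844, 0.1539]
eef_rot: [-0.107, 0.994, -0.0, 0.001]
contact_force: [1.9, -0.3, -0.7]
opening: 0.003
finger_force: 0.0
```

Call:
{"api": "send_rows", "payload": {
  "motion": [
    {"x": -3, "y": 0, "z": 0, "rx": 0, "ry": 0, "rz": 0, "jaw": 0},
    {"x": -1, "y": 0, "z": 0, "rx": 0, "ry": 0, "rz": 0, "jaw": 0},
    {"x": 0, "y": 0, "z": 0, "rx": 0, "ry": 0, "rz": 0, "jaw": 0},
    {"x": 0, "y": 0, "z": 0, "rx": 0, "ry": 0, "rz": 0, "jaw": 0},
    {"x": 0, "y": 0, "z": 0, "rx": 0, "ry": 0, "rz": 0, "jaw": 0}
  ]
}}

```text
clock: 23.9
tool_pos: [0.5717, 0.0932, 0.1511]
eef_rot: [-0.107, 0.994, -0.0, -0.001]
contact_force: [0.5, -1.3, -0.7]
opening: 0.011
finger_force: 0.0
```

```bash
python3 - <<'E'
from h import *
look((YAW,O))
s=snapshot("wrist")
for st,c in orange(s):
    o=P2.T@(onz(s,*c,.096)-[*O,0]);print(st[4],c,o.round(4))
print([(round(float(a),2),b) for a,b in tick(s) if b>110])
cv2.imwrite("pics/w7.png",cv2.resize(s["img"][0:240,150:400],None,fx=2.5,fy=2.5,interpolation=2)[:,:,::-1])
E
```

```text
t 23.9 proj mm [106.1  71.7 151.1] F proj [ 0.18 -1.38 -0.68] tool y ang 0.003 tilt [-0.002 -0.001 -1.   ] open 0.011
214 [253.5, 18.3] [-0.0145  0.0698  0.096 ]
356 [165.0, 207.1] [0.1125 0.0035 0.096 ]
145 [226.4, 318.2] [0.2125 0.0471 0.096 ]
129 [286.9, 318.8] [0.2129 0.0984 0.096 ]
[(-0.04, 177), (-0.02, 211), (0.0, 235), (0.02, 236), (0.04, 217), (0.06, 128), (1.08, 124), (1.1, 132), (1.12, 138), (1.14, 142), (1.16, 142), (1.18, 143), (1.2, 143), (1.22, 143), (1.24, 143), (1.26, 143), (1.28, 143), (1.3, 142), (1.32, 142), (1.34, 142), (1.36, 142), (1.38, 142)]
```

View pics/w7.png

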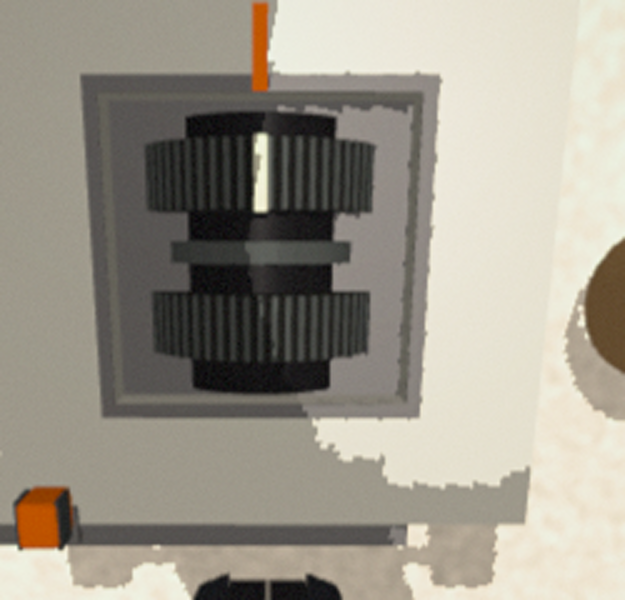

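The white tick at (260,170) lines up with the orange mark at (260,45), the tab stays open at (42,518), and the hand is clear. Handing in.

```bash
python3 -c "
from plant import *
print(finish_job())"
```

```text
the job is handed in; nothing more can be done
None
```

I slid the shutter open to its stop and rolled the zoom ring until its white tick lined up with the orange mark (within about 0.02 rad in the last picture). The hand is clear and the job is handed in; no verdict came back.

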